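# Knock out the bronze bushing on the fixture post

## Robot

A 7-joint arm with a two-finger parallel gripper is mounted at the origin on the work surface. World frame = base frame: x ahead of the robot, y to its left, z up, the work surface at z = 0. Lengths are in m, angles in rad, forces in N, time in s.
With the tool pointing down it reaches from about 0.4 to 0.85 m from the base axis. Payload 4.5 kg.
Tool frame: the origin (TCP) lies on the centre line of the jaws, within the pads' length; the fingertips stand 14 mm ahead of it and the grasp point (between the pads) lies 5 mm behind it (r.tcp_to_tips is the z of the fingertips in the tool frame, in m); z points along the fingers, y is the direction in which the jaws open and shut (so a half turn about z gives the same grasp; the last joint's range is limited). The gripper opens to 88 mm and grips with 3 to 60 N. Pads are 18 mm wide; open, the fingers measure 123 mm over their backs; the gripper's body (75 mm by 187 mm) begins 45 mm behind the grasp point.
Start: joints at [1.141, 0.689, -0.195, 1.565, 0.157, 0.902, -0.215], TCP at [0.28, -0.559, 0.253] pointing down, gripper open.
Joint ranges: [-3.01, 3.01], [-0.46, 2.08], [-1.47, 1.51], [0.13, 2.56], [-1, 4.14], [0.04, 2.09], [-2.66, 2.66]. Speed limits (rad/s): [2.57, 2.57, 3.14, 3.14, 3.14, 3.14, 3.14].

## Interface

Orientations are given as a unit quaternion [x, y, z, w].
In Python, from plant import r, viewer gives the robot as it stands.
- The arm moves only by the shell command python3 -m inch 'ROWS' [FORCE]. ROWS is JSON, a list of rows, each a list of 3 entries, a list of its own where there are three numbers: the closure, from 0 (fully open) to 1 (shut), then the shift along the tool's x, y, z in cm, then the turn about the tool's z in degrees. In form: [[fingers, [x, y, z], yaw], ...]. A call has 1 to 20 rows; each row is the pose to reach, as a shift and turn from the pose commanded when the call began, along the tool's axes at that moment; what a row does not reach only later rows make up. A row lasts 1/10 s, in which the tool goes at most 50 mm and 8.59 degrees, less where a joint would pass 70% of its speed; a pose out of reach is approached as far as the arm can. A call with a gripper value outside its range is refused whole. The fingers move at their own pace and stop on an object; FORCE is the grip in N (left out, the last holds). Time passes only in rows, so rows that repeat a pose let the fingers close. It gives the time, the measured TCP pose, the force and the opening at its end, in the units of the state.
- r.get_state(): the state, without advancing time (a new reading comes with each control period).
- viewer.snapshot(name): name is "scene" or "top"; returns the picture (420x560x3 uint8, red, green, blue); there is no depth.
- viewer.camera_params(name): a dict with "intrinsics" (3x3 intrinsics, pixels), "k1" (the pictures are not rectified: a ray, as slopes to the right and down, at radius r is drawn at 1 + k1 r^2 times it, then the intrinsics apply), "world_to_cam" (4x4, takes a point from world to camera coordinates). Camera axes: x right, y up, looking along -z (the intrinsics and any distortion apply to the point x, -y, -z); pixel columns grow to the right and rows downward; lengths in m; the calibration is good to about 2 mm. A picture is of the moment at which its call begins. camera_params takes no time and is no camera call.
- r.finish_job(): hands the job in, once; it reports no verdict.
Trained networks look in the newest picture that a camera, given by its name, has taken for a name from the list of things; names that differ only in an ending like _2 or _b are one class to them, and where a whole thing is asked for, a point or a joint stands for the part that bears it (a point fixed in the world has none). Each returns a list of dicts, best first, with "p" (0 to 1); they miss things now and then, are a little off and sometimes report something else, mostly with a low value. They report only what shows in the picture. A call takes as long as a camera call. They do not tell look-alikes from the thing itself.
- viewer.outline_of(camera, name): "pixels" (420x560 bool, what is visible of it) and "bbox" ([left, top, width, height] in pixels, round what is visible of it).
The state is a dict: "clock": time; "q": joint angles; "qd": joint speeds; "joint_torque": joint torques, N m; "tool_pos": TCP position; "eef_rot": TCP orientation; "contact_force": force on the tool from outside, world axes, zero at the start; "moment": the same for the moment, N m; "opening": opening from 0.0 (shut) to 1.0 (fully open).
Only numpy, scipy, OpenCV 4.12 (cv2) and the standard library are available. Lean on these libraries where they do the work, as an engineer would, in place of code of your own. Each camera call takes 0.05 s, during which the arm holds its last target.

## Task

Poke the sunken bronze flanged bushing up in its square aluminium block: pick up that block with the bushing in it, keep it level, and lower it (do not drop it) over the upright brass knock-out post on the cam lock fixture, so that the post enters the access hole in the block's underside and pokes the bushing up. Leave the block let go and sitting flat on the fixture's base plate with the bushing standing up out of it. Leave the look-alike block with the dark steel bushing where it is.

Things in the scene. Friction and masses are not known exactly. Their poses are not given: they have to be found in the camera images.
- block_mid (a point): Loose square aluminium block, 54 x 54 x 50 mm high, 0.23 kg, the bronze bushing sunk in it. Point: its centre, 25 mm above its underside; x, y square to its sides, z up. Grip it across two opposite sides. On its axis: a 26 mm round access hole through the 12 mm floor, above it the bushing's recess, 34 mm wide, with an 8 mm deep, 43 mm wide counterbore at the top.
- bushing_mid (a point): Bronze-coloured flanged bushing, 0.25 kg, 37 mm high: body 32 mm wide, flange on top 40 mm wide and 6 mm thick, dark bore. It rests on the floor of the block's recess with 1 mm of play, top 1 mm below the block's top, so it cannot be gripped from above. Point: its centre, 18.5 mm above its underside; z up along its axis.
- post_tip (a point): Top centre of the fixed brass post, 16 mm wide, on the fixture's dark base plate. Plate top: 30 mm below this point, 18 mm above the bench; plate spans x -60 to 140, y -60 to 60 mm from here (z up). Cam housing 75 mm off on the +x side, its black lever running to -y; both under 85 mm above the bench. A block seated on the plate has its bushing poked up 18 mm.
- spare_mid (a point): The look-alike: an identical loose aluminium block whose sunken bushing is dark steel, to be left alone. The point is its centre, 25 mm above its underside; axes as for the other block.
Mind the look-alikes: they are no part of the job. Of the things that look like the part that bears bushing_mid, the largest one is meant.

How it is judged:
At the end, for the whole second after the job is handed in: The block with the bronze bushing sits flat on the fixture's base plate (within 4 mm in height, 4.5 degrees) round the post (axes within 10 mm), and the bushing stands at least 12 mm above its seat in the block, within 10 mm of the block's axis and 15 degrees of upright; both are at rest and let go (horizontal distance between block_mid and post_tip below 0.01 m and z of block_mid in the frame of post_tip between -0.009 and -0.001 m and angle between block_mid's own z axis and vertical below 0.08 rad and z of bushing_mid in the frame of block_mid above 0.0175 m and horizontal distance between bushing_mid and block_mid below 0.01 m and angle between bushing_mid's own z axis and vertical below 0.26 rad and linear speed of each of block, bushing below 0.02 m/s); the robot touches nothing.
It fails at once if the look-alike block with the steel bushing is moved more than 30 mm (distance of spare_mid from where it was at the start of the episode above 0.03 m).
It fails at once if the block is dropped (falls free from more than about 25 mm) (linear speed of block above 0.7 m/s and contact force between block and the fingers below 0.5 N).
It also fails if it takes over 40 s, if anything falls off the work surface, if the arm or the gripper's body presses on something with over 40 N, if the wrist force passes 120 N, or if a joint passes its speed limit or range.

## Working session

There is one attempt and no reset: what is moved stays moved. The work goes in short steps, Python scripts to look and compute and a shell command to move; the robot and the scene stay as the last step left them, time stands still between calls to the robot, and variables do not carry over. Pictures are saved under pics/ and viewed, and the job is handed in when it is done.

```bash
mkdir -p pics; ls
python3 - <<'E'
from plant import r, viewer
import cv2
for n in("scene","top"):
    cv2.imwrite(f"pics/{n}0.png",viewer.snapshot(n)[:,:,::-1])
    p=viewer.camera_params(n);print(n,p)
s=r.get_state();print(s['clock'],s['tool_pos'],s['eef_rot'],s['opening'],r.tcp_to_tips)
E
```

```text
pics
scene {'intrinsics': array([[437.77965276,   0.        , 276.89409686],
       [  0.        , 437.77965276, 208.69067086],
       [  0.        ,   0.        ,   1.        ]]), 'k1': -0.06268594504807433, 'world_to_cam': array([[-0.87483029,  0.48437682, -0.00714594,  0.40752671],
       [-0.34270656, -0.6084    ,  0.71582236,  0.17447689],
       [ 0.34238017,  0.62867204,  0.69824587, -1.07029762],
       [ 0.        ,  0.        ,  0.        ,  1.        ]])}
top {'intrinsics': array([[443.90601424,   0.        , 279.74967829],
       [  0.        , 443.90601424, 207.10263446],
       [  0.        ,   0.        ,   1.        ]]), 'k1': -0.09385403445050139, 'world_to_cam': array([[-0.02203072, -0.99922849, -0.03251279,  0.07678617],
       [ 0.98584233, -0.02711954,  0.16546733, -0.48322327],
       [-0.1662214 , -0.02840712,  0.9856792 , -0.75130495],
       [ 0.        ,  0.        ,  0.        ,  1.        ]])}
0.1 [ 0.27932396 -0.55850631  0.25199999] [ 9.73220595e-01  2.29871710e-01 -2.30598887e-04 -7.86051548e-04] 1.000543660098562 0.014
```

View pics/scene0.png

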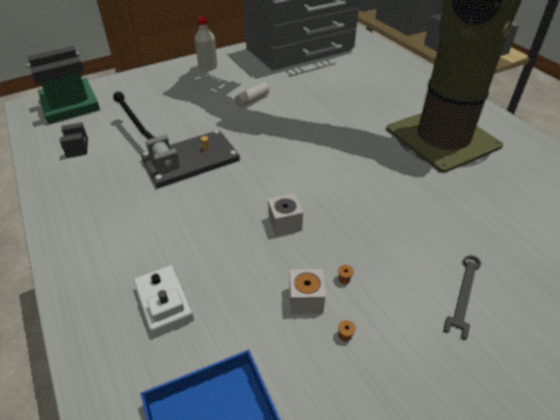

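View pics/top0.png

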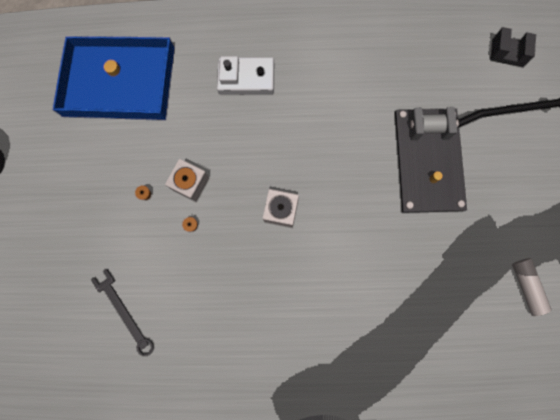

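The top view shows the bronze block at about (185,179), the steel look-alike at (281,207) and the post tip at (437,175). In the scene view they are at (307,290), (285,213) and (205,140). Next I'll measure them.

```bash
cat > h.py <<'E'
import numpy as np, cv2
from scipy.optimize import least_squares
from plant import r, viewer
def proj(n,P):
    c=viewer.camera_params(n);P=np.atleast_2d(P)
    q=(c['world_to_cam']@np.c_[P,np.ones(len(P))].T)[:3].T
    s=np.c_[q[:,0]/-q[:,2],-q[:,1]/-q[:,2]]
    s=s*(1+c['k1']*(s**2).sum(1))[:,None]
    K=c['intrinsics'];return np.c_[K[0,0]*s[:,0]+K[0,2],K[1,1]*s[:,1]+K[1,2]]
def onz(n,uv,z):
    f=lambda p:proj(n,[p[0],p[1],z])[0]-uv
    return least_squares(f,[.5,0.]).x
def tri(a,b):
    f=lambda p:np.r_[proj('top',p)[0]-a,proj('scene',p)[0]-b]
    o=least_squares(f,[.5,0,.05]);return o.x,o.fun
E
python3 - <<'E'
from h import *
for n in("top","scene"):
    im=viewer.snapshot(n)
    for t in("block_mid","bushing_mid","post_tip"):
        for d in viewer.outline_of(n,t)[:4]:
            m=d['pixels'].astype(np.uint8);M=cv2.moments(m,True)
            c=(M['m10']/M['m00'],M['m01']/M['m00'])
            cnt=max(cv2.findContours(m,0,2)[0],key=cv2.contourArea)
            print(n,t,round(d['p'],2),d['bbox'],np.round(c,1),M['m00'],cv2.minAreaRect(cnt))
    for nm,(u,v) in dict(top=dict(b=(185,179),p=(437,176)),scene=dict(b=(307,290),p=(205,143)))[n].items():
        cv2.imwrite(f"pics/z_{n}_{nm}.png",cv2.resize(im[v-40:v+40,u-40:u+40,::-1],None,fx=7,fy=7,interpolation=cv2.INTER_CUBIC))
E
python3 - <<'E'
import cv2,numpy as np
a=[cv2.imread(f"pics/z_{n}_{m}.png") for n in("top","scene") for m in "bp"]
x=np.vstack([np.hstack(a[:2]),np.hstack(a[2:])]);cv2.imwrite("pics/z.png",cv2.resize(x,(600,600)))
E
```

```text
top block_mid 0.64 [164.0, 160.5, 48.1, 40.1] [188.1 181.4] 799.0 ((187.1999969482422, 180.10000610351562), (37.11872863769531, 32.199378967285156), 26.56505012512207)
top block_mid 0.56 [173.4, 169.1, 25.2, 22.1] [184.6 178.2] 407.0 ((184.5, 178.5), (21.0, 23.0), 90.0)
top bushing_mid 0.64 [174.3, 165.8, 23.8, 26.1] [184.7 178.4] 361.0 ((184.50001525878906, 178.50001525878906), (19.798988342285156, 21.21320343017578), 45.0)
top bushing_mid 0.64 [135.3, 185.6, 16.8, 17.0] [142.8 192.7] 195.0 ((143.00001525878906, 193.00001525878906), (16.970561981201172, 12.727922439575195), 45.0)
top bushing_mid 0.5 [182.3, 216.2, 19.5, 15.4] [189.9 224.3] 179.0 ((189.75001525878906, 224.75003051757812), (14.849241256713867, 14.142135620117188), 45.0)
top bushing_mid 0.25 [163.7, 160.9, 48.0, 40.9] [187.8 181.5] 717.0 ((187.4831085205078, 180.39590454101562), (36.825279235839844, 31.383747100830078), 27.645973205566406)
top post_tip 0.87 [391.9, 98.7, 167.6, 116.9] [438.7 154.9] 7683.0 ((479.85552978515625, 156.7906951904297), (106.49022674560547, 165.95364379882812), 86.08174133300781)
scene block_mid 0.81 [289.5, 271.2, 34.7, 44.9] [306.1 295. ] 1086.0 ((306.5, 291.5), (45.0, 35.0), 90.0)
scene bushing_mid 0.75 [291.2, 275.2, 28.0, 19.0] [306.3 283.5] 411.0 ((306.0, 283.5), (19.0, 24.0), 90.0)
scene bushing_mid 0.75 [339.4, 265.2, 15.4, 18.0] [344.9 273.9] 258.0 ((345.5, 274.5), (19.0, 15.0), 90.0)
scene bushing_mid 0.5 [337.7, 321.4, 22.9, 20.0] [346.2 330.3] 307.0 ((347.0, 331.0), (20.0, 18.0), 90.0)
scene post_tip 0.81 [114.6, 94.1, 126.6, 95.0] [180.5 152.3] 3927.0 ((175.51463317871094, 126.4598617553711), (113.63536834716797, 90.07460021972656), 64.98310089111328)
```

View pics/z.png

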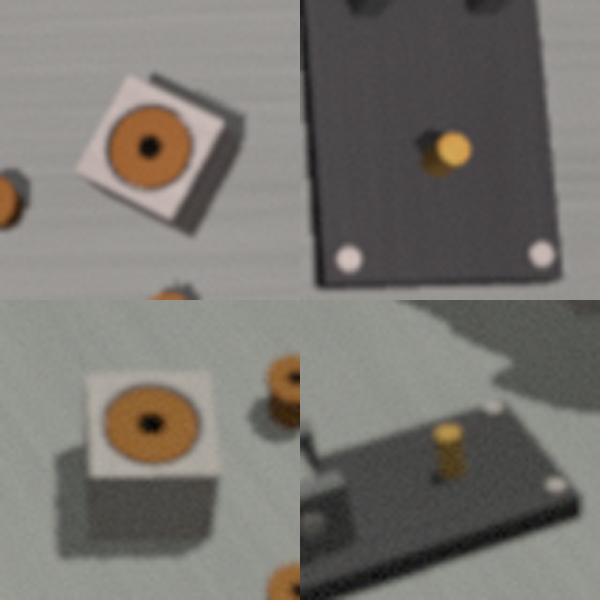

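Run:
```python
from h import *
print("bush",tri((184.6,177.8),(306.9,282.9)), onz('top',(184.6,177.8),.049),onz('scene',(306.9,282.9),.049))
print("post",tri((437.9,175.4),(204.1,138.1)), onz('top',(437.9,175.4),.048),onz('scene',(204.1,138.1),.048))
T=np.array([(130,75),(225,122),(172,220),(78,170)])/3.75-.37+[145,139]
S=(np.array([(86,375),(211,373),(218,474),(88,476)])-[0,300])/3.75-.37+[267,250]
for n,C in(('top',T),('scene',S)):
    w=np.array([onz(n,c,.05) for c in C]);print(n,w.round(4).tolist(),w.mean(0))
    for i in range(4):
        e=w[(i+1)%4]-w[i];print(np.hypot(*e),np.degrees(np.arctan2(e[1],e[0]))%90)
# plate corners (top, z=.018)
P=np.array([(320,287),(562,280)])-[300,0]
P=P/3.75-.37+[397,136]
print([onz('top',p,.018) for p in P])
s=r.get_state();R=__import__('scipy.spatial.transform',fromlist=['x']).Rotation.from_quat(s['eef_rot']).as_matrix();print(R.round(4),s['tool_pos'])
print(onz('top',(281,207),.05))
```

```text
bush (array([0.54155343, 0.2359415 , 0.04959173]), array([-0.2213651 ,  0.29590426, -0.32493352, -0.04361481])) [0.54223455 0.23569149] [0.54089531 0.23591568]
post (array([ 0.53327892, -0.22001511,  0.04894637]), array([-0.07788869,  0.13665645, -0.19079991, -0.05892164])) [ 0.53374699 -0.22049914] [ 0.53257768 -0.22089732]
top [[0.5783, 0.2459], [0.5531, 0.1989], [0.5058, 0.2241], [0.5317, 0.2705]] [0.5422085 0.2348719]
0.05330304276112878 61.879356111333195
0.05367612793816939 61.938465041390344
0.05315480353619675 60.80463271087559
0.052679539111828565 62.11098329834826
scene [[0.5521, 0.1997], [0.5036, 0.2257], [0.5302, 0.2717], [0.578, 0.2459]] [0.54098956 0.23576562]
0.05503055353717941 61.77668173563026
0.053051979222784325 59.973491257977855
0.05429110353515404 61.6782121269203
0.05294056888666755 60.77031147597087
[array([ 0.47337654, -0.15835467]), array([ 0.4735001, -0.2787507])]
[[ 0.8944  0.4474  0.    ]
 [ 0.4474 -0.8944 -0.    ]
 [ 0.      0.     -1.    ]] [ 0.27960529 -0.55897291  0.25272218]
[0.4836696  0.06234427]
```

The measurements agree. The block is at (0.5416, 0.2355) with its edges at 61.4°/-28.6° and sides of about 53.5 mm (54 given). The post tip is at (0.533, -0.2205), z about 0.048. I'll bring the jaws to -28.6° above the block, which is yaw -34.8°.

```bash
python3 -m inch '[[0.1,[58.95,-59.36,0],-34.8],[0.1,[58.95,-59.36,0],-34.8],[0.1,[58.95,-59.36,0],-34.8],[0.1,[58.95,-59.36,0],-34.8],[0.1,[58.95,-59.36,0],-34.8],[0.1,[58.95,-59.36,0],-34.8],[0.1,[58.95,-59.36,0],-34.8],[0.1,[58.95,-59.36,0],-34.8],[0.1,[58.95,-59.36,0],-34.8],[0.1,[58.95,-59.36,0],-34.8],[0.1,[58.95,-59.36,0],-34.8],[0.1,[58.95,-59.36,0],-34.8],[0.1,[58.95,-59.36,0],-34.8],[0.1,[58.95,-59.36,0],-34.8],[0.1,[58.95,-59.36,0],-34.8],[0.1,[58.95,-59.36,0],-34.8],[0.1,[58.95,-59.36,0],-34.8],[0.1,[58.95,-59.36,0],-34.8],[0.1,[58.95,-59.36,0],-34.8],[0.1,[58.95,-59.36,0],-34.8]]' 40
python3 - <<'E'
from h import *
from scipy.spatial.transform import Rotation as Ro
s=r.get_state();R=Ro.from_quat(s['eef_rot']).as_matrix()
print(s['clock'],s['tool_pos'],R.round(3).tolist(),np.degrees(np.arctan2(R[1,1],R[0,1])),s['q'],s['contact_force'])
print(R.T@([.5416,.2355,.027]-s['tool_pos'])*100)
E
```

```text
clock: 2.5
tool_pos: [0.5412, 0.2337, 0.2525]
eef_rot: [0.86, 0.51, -0.001, 0.001]
contact_force: [0.4, -0.8, 0.1]
opening: 0.903
2.5 [0.54119962 0.23366419 0.25254205] [[0.481, 0.877, -0.0], [0.877, -0.481, -0.002], [-0.002, 0.001, -1.0]] -28.728295537914587 [-0.3207539   0.64850224 -0.28541463  1.672702    0.22925214  0.854718
 -1.20412791] [ 0.37516081 -0.76841794  0.09776338]
[ 0.22315682 -0.06489169 22.55379021]
```

```bash
python3 -m inch '[[0.1,[0,0,4],0],[0.1,[0,0,8],0],[0.1,[0,0,12],0],[0.1,[0,0,15],0],[0.1,[0,0,17],0],[0.1,[0,0,17],0]]'
python3 - <<'E'
from h import *
from scipy.spatial.transform import Rotation as Ro
s=r.get_state();R=Ro.from_quat(s['eef_rot']).as_matrix()
print(s['clock'],s['tool_pos'],np.degrees(np.arctan2(R[1,1],R[0,1])),s['contact_force'])
print(R.T@([.5416,.2355,.027]-s['tool_pos'])*100)
cv2.imwrite("pics/a1.png",viewer.snapshot("scene")[:,:,::-1])
E
```

```text
clock: 3.1
tool_pos: [0.5397, 0.2325, 0.0804]
eef_rot: [0.86, 0.509, -0.003, 0.0]
contact_force: [-0.2, 0.4, 0.4]
opening: 0.903
3.1 [0.53966585 0.2325467  0.08036948] -28.746621826968877 [-0.19662377  0.4296755   0.41118091]
[0.38312974 0.04037286 5.33471845]
```

View pics/a1.png

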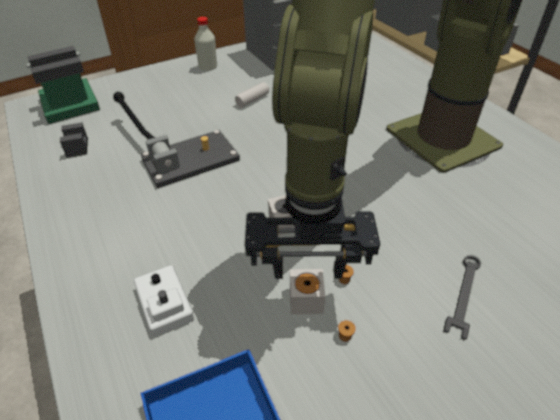

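Run:
```python
from h import *
from scipy.spatial.transform import Rotation as Ro
s=r.get_state();R=Ro.from_quat(s['eef_rot']).as_matrix()
for a,b in(((189.9,224.3),(345,272)),((142.8,192.7),(346.5,329))):
    x=onz('top',a,.02);print(x,onz('scene',b,.02),(R.T@(np.r_[x,.02]-[.5416,.2355,.02]))*1000)
print(s['tool_pos'])
```

```text
[0.46103208 0.23174604] [0.45930019 0.23125305] [-42.02530847 -68.84128527   0.18135187]
[0.52317421 0.32258978] [0.52130518 0.32333627] [ 67.50619348 -58.02610915  -0.15500203]
[0.54076947 0.23349082 0.0820864 ]
```

The image shows the jaws straddling the block, with the small bushings about 42 mm off the pads' line. I'll descend and close.

```bash
python3 -m inch '[[0.1,[0.2,0,2],0],[0.1,[0.3,0,4],0],[0.1,[0.3,0,5],0],[0.1,[0.3,0,5.5],0],[0.1,[0.3,0,5.5],0],[0.1,[0.3,0,5.5],0],[1,[0.3,0,5.5],0],[1,[0.3,0,5.5],0],[1,[0.3,0,5.5],0],[1,[0.3,0,5.5],0],[1,[0.3,0,5.5],0],[1,[0.3,0,5.5],0],[1,[0.3,0,5.5],0],[1,[0.3,0,5.5],0]]' 40
python3 - <<'E'
from h import *
s=r.get_state();print(s['clock'],s['tool_pos'],s['opening'],s['contact_force'])
cv2.imwrite("pics/a2.png",viewer.snapshot("scene")[:,:,::-1])
E
```

```text
clock: 4.55
tool_pos: [0.5431, 0.2382, 0.028]
eef_rot: [0.86, 0.51, 0.0, 0.0]
contact_force: [0.3, -1.4, 6.0]
opening: 0.609
4.55 [0.54313189 0.23819246 0.02801497] 0.6085428952721736 [ 0.34468691 -1.38539506  6.01629714]
```

View pics/a2.png

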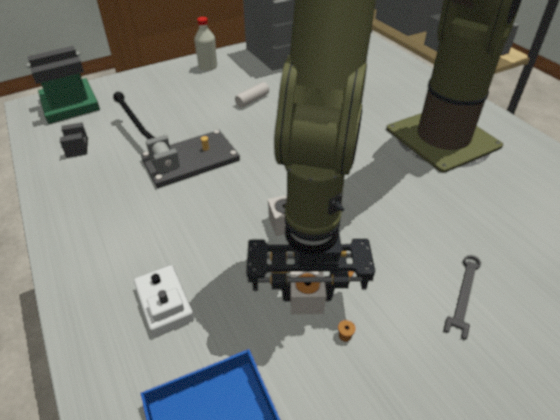

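The opening is 53.6 mm, so the block is gripped. Lift.

```bash
python3 -m inch '[[1,[0,0,-1],0],[1,[0,0,-3],0],[1,[0,0,-6],0],[1,[0,0,-9],0],[1,[0,0,-12],0],[1,[0,0,-14],0],[1,[0,0,-14],0],[1,[0,0,-14],0]]' 40
python3 - <<'E'
from h import *
from scipy.spatial.transform import Rotation as Ro
s=r.get_state();R=Ro.from_quat(s['eef_rot']).as_matrix();print(s['clock'],s['tool_pos'],R.round(4).tolist(),s['opening'],s['contact_force'])
P=np.array([.533,-.2205,s['tool_pos'][2]])
print(R.T@(P-s['tool_pos'])*100)
for n in("scene","top"):
    cv2.imwrite(f"pics/b_{n}.png",viewer.snapshot(n)[:,:,::-1])
E
```

```text
clock: 5.4
tool_pos: [0.5417, 0.2379, 0.1669]
eef_rot: [0.86, 0.51, -0.001, -0.0]
contact_force: [-0.5, -0.1, -5.3]
opening: 0.608
5.4 [0.54166744 0.23786655 0.1668602 ] [[0.4788, 0.8779, -0.0019], [0.8779, -0.4788, -0.0009], [-0.0017, -0.0013, -1.0]] 0.608410548134969 [-0.53926893 -0.12854395 -5.31506635]
[-40.65571219  21.1863499    0.04229326]
```

View pics/b_scene.png

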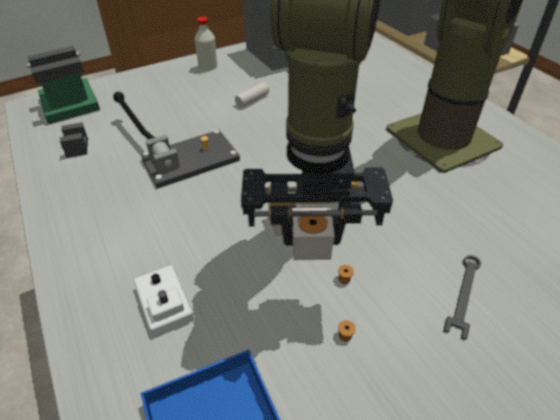

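View pics/b_top.png

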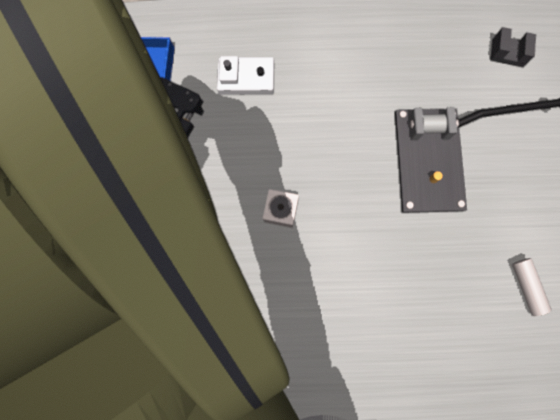

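The block is level in the jaws and weighs about 5 N. Now across to above the post, turning the jaws parallel to world y so they stay off the cam housing.

```bash
python3 -m inch '[[1,[-1,0.5,0],1],[1,[-3,1.6,0],4],[1,[-6,3.2,0],8],[1,[-9,4.8,0],13],[1,[-12,6.4,0],18],[1,[-15,7.9,0],23],[1,[-18,9.5,0],28],[1,[-21,11.1,0],33],[1,[-24,12.7,0],38],[1,[-27,14.3,0],43],[1,[-30,15.9,0],48],[1,[-33,17.5,0],53],[1,[-36,19.1,0],57],[1,[-38.5,20.4,0],60],[1,[-40,21.2,0],61.4],[1,[-40.5,21.45,0],61.4],[1,[-40.5,21.45,0],61.4],[1,[-40.5,21.45,0],61.4],[1,[-40.5,21.45,0],61.4]]' 40
python3 - <<'E'
from h import *
from scipy.spatial.transform import Rotation as Ro
s=r.get_state();R=Ro.from_quat(s['eef_rot']).as_matrix();print(s['clock'],s['tool_pos'],R.round(4).tolist(),s['opening'],s['contact_force'])
P=np.array([.536,-.2205,s['tool_pos'][2]])
print(R.T@(P-s['tool_pos'])*100)
for n in("scene","top"):
    im=viewer.snapshot(n);cv2.imwrite(f"pics/c_{n}.png",im[:,:,::-1])
    if n=="scene": cv2.imwrite("pics/c_z.png",cv2.resize(im[60:210,110:310,::-1],None,fx=4,fy=4,interpolation=2))
E
```

```text
clock: 7.4
tool_pos: [0.5373, -0.2178, 0.1677]
eef_rot: [1.0, 0.001, -0.0, -0.001]
contact_force: [-0.2, 0.2, -6.1]
opening: 0.608
7.4 [ 0.53729173 -0.21776182  0.16766608] [[1.0, 0.0027, -0.0001], [0.0027, -1.0, 0.0015], [-0.0001, -0.0015, -1.0]] 0.6084622193091823 [-0.2394081   0.20431536 -6.11471505]
[-0.12990129  0.27347242 -0.00039946]
```

View pics/c_z.png

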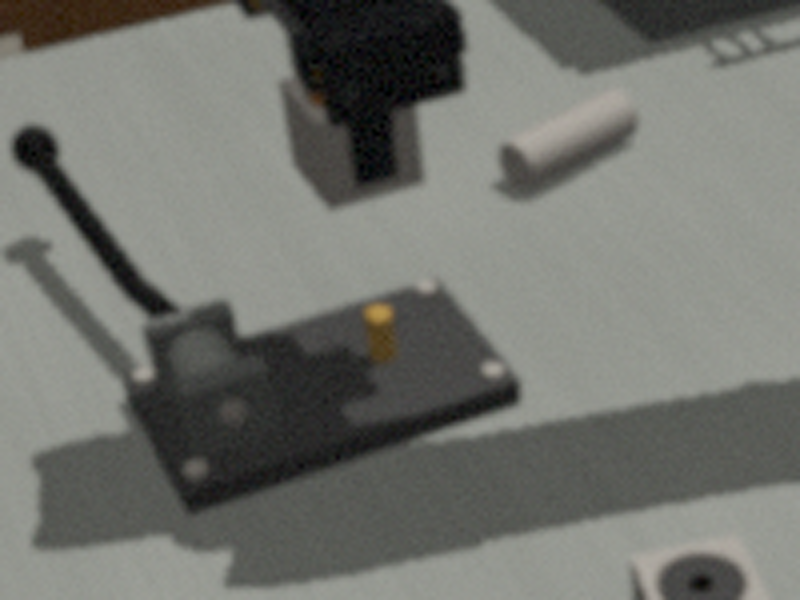

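View pics/c_top.png

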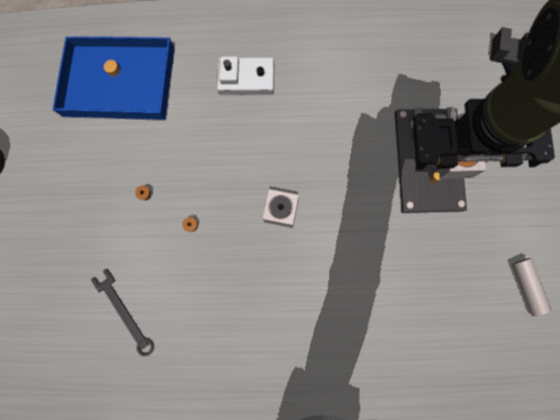

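Run:
```python
from h import *
s=r.get_state();t=np.array(s['tool_pos']);print(t)
ob=np.array([(333,208),(422,182),(286,83)])/4-.37+[110,60]
L=np.array([[27,27,-25],[-27,27,-25],[27,-27,25]])/1000.
for z0 in(-.003,): 
    c=t+[-.003,0,-.002]; print((proj('scene',c+L)-ob).round(2))
f=lambda p:(proj('scene',p+L)[:3]-ob).ravel()
o=least_squares(f,t);print(o.x,o.x-t,o.fun.round(2))
f=lambda p:(proj('scene',np.r_[p,t[2]-.002]+L)[:3]-ob).ravel()
o=least_squares(f,t[:2]);print(o.x,o.x-t[:2],o.fun.round(2))
```

```text
[ 0.53726577 -0.21842156  0.16773552]
[[-1.69  0.66]
 [ 0.13  0.25]
 [-2.54 -1.  ]]
[ 0.51577383 -0.26931746  0.1346478 ] [-0.02149194 -0.0508959  -0.03308772] [-0.08 -0.14  0.23 -0.11 -0.15  0.25]
[ 0.53168738 -0.21718166] [-0.00557839  0.0012399 ] [-0.31  0.6   1.48  0.2  -1.16 -1.06]
```

```bash
python3 -m inch '[[1,[0,0.1,1],0],[1,[-0.1,0.2,3],0],[1,[-0.1,0.2,5],0],[1,[-0.1,0.2,6.5],0],[1,[-0.1,0.2,7.5],0],[1,[-0.1,0.2,8.2],0],[1,[-0.1,0.2,8.2],0],[1,[-0.1,0.2,8.2],0],[1,[-0.1,0.2,8.2],0]]' 40
python3 - <<'E'
from h import *
s=r.get_state();print(s['clock'],s['tool_pos'],s['contact_force'])
im=viewer.snapshot("scene");a=cv2.resize(im[90:190,130:280,::-1],None,fx=5,fy=5,interpolation=2)
cv2.imwrite("pics/d_z.png",a)
im=viewer.snapshot("top");cv2.imwrite("pics/d_t.png",cv2.resize(im[90:230,380:560,::-1],None,fx=4,fy=4,interpolation=2))
print(r.get_state()['tool_pos'])
E
```

```text
clock: 8.4
tool_pos: [0.5366, -0.2222, 0.0864]
eef_rot: [1.0, -0.0, 0.001, 0.0]
contact_force: [1.1, 0.2, -5.2]
opening: 0.608
8.4 [ 0.53655038 -0.22222562  0.0864437 ] [ 1.0700032   0.24996358 -5.22174996]
[ 0.53643237 -0.22220588  0.08641214]
```

View pics/d_z.png

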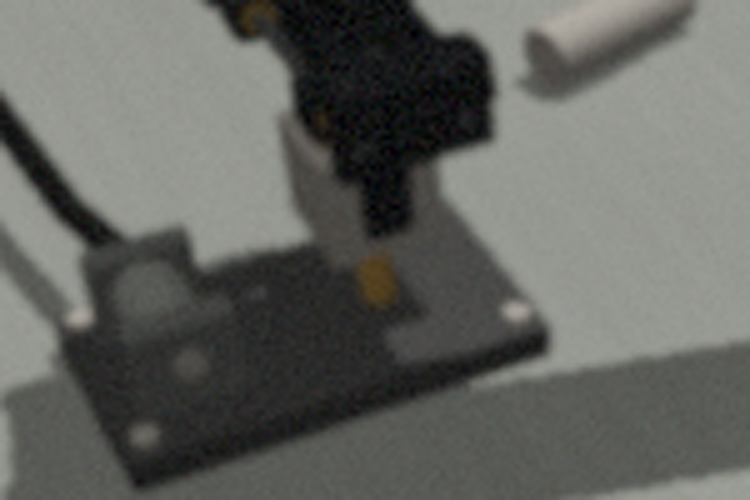

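View pics/d_t.png

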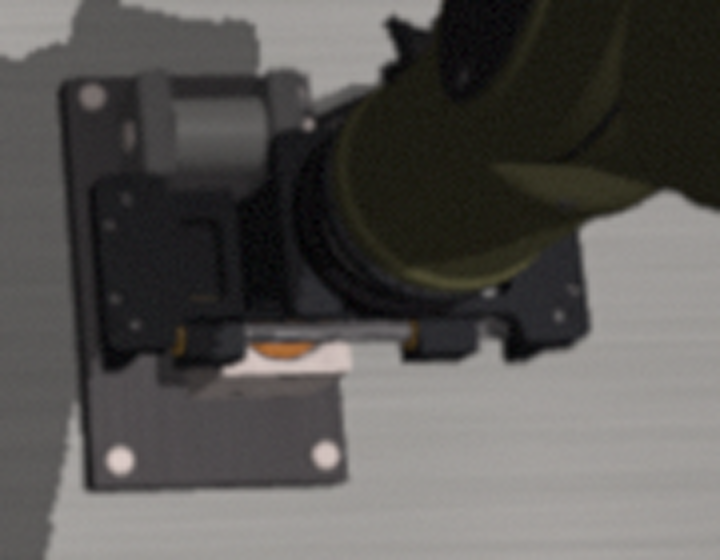

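Run:
```python
from h import *
s=r.get_state();t=np.array(s['tool_pos']);z=t[2]-.002
for p in((223,376),(352,372)):
    print(onz('top',np.array(p)/4-.37+[380,90],z+.025)+[.027,0])
print(t, onz('scene',np.array((323,262))/5-.4+[130,90],z-.025)-.027)
print(onz('scene',np.array((283,112))/5-.4+[130,90],z+.025)-[.027,-.027])
print("post", (proj('scene',[.533,-.2205,.048])-[130,90]+.4)*5)
```

```text
[ 0.53265338 -0.19428339]
[ 0.5329799  -0.24855963]
[ 0.53643237 -0.22220588  0.08641214] [ 0.53522299 -0.22914133]
[ 0.529116   -0.22109653]
post [[371.96600993 243.20836223]]
```

The top view puts the block's centre at (0.5328, -0.2214) against the post at (0.5335, -0.2205), well inside the 5 mm hole clearance. Lower slowly.

```bash
python3 -m inch '[[1,[0,-0.1,0.5],0],[1,[0.05,-0.1,1],0],[1,[0.05,-0.1,1.5],0],[1,[0.05,-0.1,2],0],[1,[0.05,-0.1,2.5],0],[1,[0.05,-0.1,3],0],[1,[0.05,-0.1,3.3],0],[1,[0.05,-0.1,3.6],0],[1,[0.05,-0.1,3.6],0],[1,[0.05,-0.1,3.6],0]]' 40
```

```text
clock: 9.5
tool_pos: [0.5366, -0.221, 0.0498]
eef_rot: [1.0, -0.0, 0.0, 0.0]
contact_force: [-0.4, -0.3, -3.0]
opening: 0.609
```

The wrist now carries 3 N instead of 5, so the post holds the bushing and has entered the hole. Now the last few mm.

```bash
python3 -m inch '[[1,[0,0,0.2],0],[1,[0,0,0.3],0],[1,[0,0,0.4],0],[1,[0,0,0.5],0],[1,[0,0,0.5],0],[1,[0,0,0.5],0]]' 40
```

```text
clock: 10.1
tool_pos: [0.5366, -0.221, 0.046]
eef_rot: [1.0, -0.0, 0.0, 0.0]
contact_force: [-3.6, 1.6, 9.4]
opening: 0.611
```

The wrist now reads +9 N and the block's underside is at about 0.019, so it is seated. Release and retreat straight up.

```bash
python3 -m inch '[[1,[0,0,0.4],0],[0.33,[0,0,0.4],0],[0.25,[0,0,0.4],0],[0.2,[0,0,0.4],0],[0.15,[0,0,0.4],0],[0.15,[0,0,0.4],0],[0.15,[0,0,0.4],0]]' 40
python3 - <<'E'
from h import *
s=r.get_state();print(s['clock'],s['tool_pos'],s['contact_force'],s['opening'])
im=viewer.snapshot("scene");cv2.imwrite("pics/e_z.png",cv2.resize(im[90:190,130:280,::-1],None,fx=5,fy=5,interpolation=2))
E
```

```text
clock: 10.8
tool_pos: [0.5364, -0.221, 0.0405]
eef_rot: [1.0, -0.0, -0.0, -0.0]
contact_force: [-0.5, -0.9, -0.1]
opening: 0.847
10.8 [ 0.5364123  -0.22098562  0.04047227] [-0.49813639 -0.85878626 -0.11034262] 0.8466890137748208
```

View pics/e_z.png

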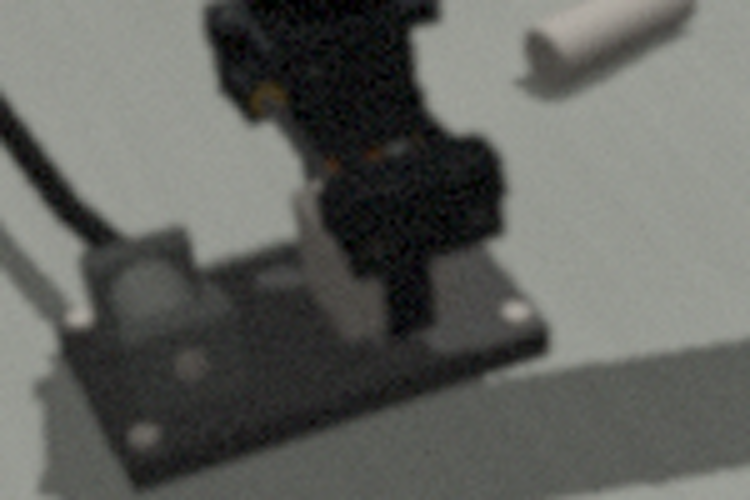

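```bash
python3 -m inch '[[0.15,[0,0,-1],0],[0.15,[0,0,-3],0],[0.15,[0,0,-6],0],[0.15,[0,0,-10],0],[0.15,[0,0,-14],0],[0.15,[0,0,-17],0],[0.15,[-2,-4,-18],0],[0.15,[-4,-9,-18],0],[0.15,[-5,-14,-18],0],[0.15,[-6,-19,-18],0],[0.15,[-6,-24,-18],0],[0.15,[-6,-27,-18],0],[0.15,[-6,-27,-18],0],[0.15,[-6,-27,-18],0]]' 40
python3 - <<'E'
from h import *
s=r.get_state();print(s['clock'],s['tool_pos'],s['contact_force'],s['opening'])
a=viewer.snapshot("scene");b=viewer.snapshot("top")
cv2.imwrite("pics/f_z.png",cv2.resize(a[90:190,130:280,::-1],None,fx=5,fy=5,interpolation=2))
cv2.imwrite("pics/f_t.png",cv2.resize(b[90:230,380:560,::-1],None,fx=4,fy=4,interpolation=2))
cv2.imwrite("pics/f_top.png",b[:,:,::-1])
E
```

```text
clock: 12.25
tool_pos: [0.4765, 0.0496, 0.2212]
eef_rot: [1.0, 0.001, 0.0, 0.0]
contact_force: [-0.6, -0.4, 0.7]
opening: 0.848
12.25 [0.4765104  0.04958672 0.22123543] [-0.56310805 -0.3858366   0.6944636 ] 0.8481661132983942
```

View pics/f_z.png

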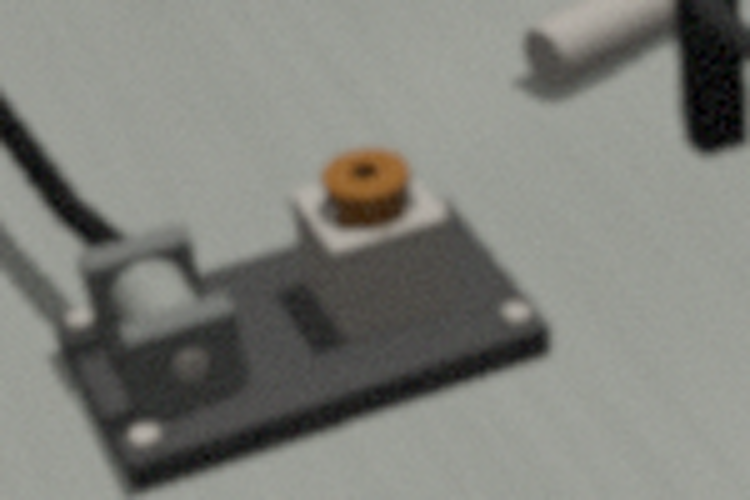

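View pics/f_t.png

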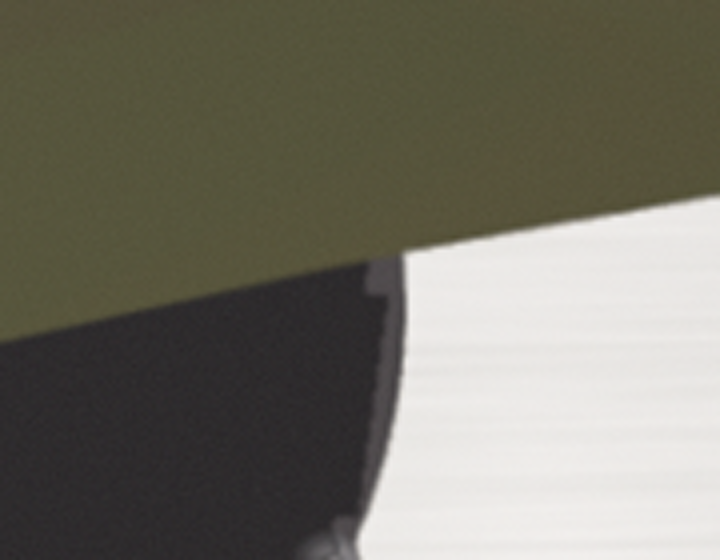

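View pics/f_top.png

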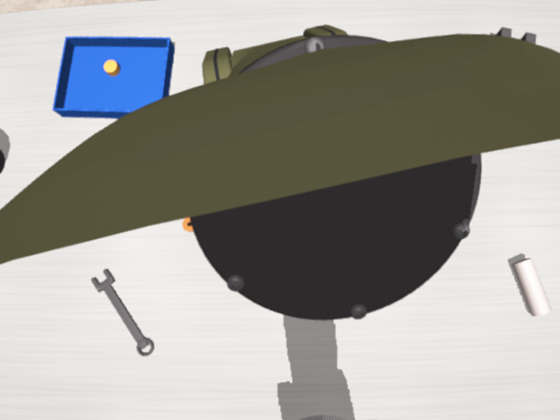

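The scene view shows the block flat on the plate and the bushing standing proud, its top at crop (367,172). The arm hides it in the top view. I'll check the numbers.

Run:
```python
from h import *
px=lambda p:np.array(p)/5-.4+[130,90]
C=[onz('scene',px(p),.068) for p in((295,203),(333,252),(447,215))]
print([c.round(4) for c in C],"ctr",(C[0]+C[2])/2, [np.hypot(*(C[1]-C[i])) for i in(0,2)])
for z in(.067,.085):print(z,onz('scene',px((367,172)),z))
```

```text
[array([ 0.5601, -0.2393]), array([ 0.559 , -0.1951]), array([ 0.5042, -0.1962])] ctr [ 0.53217846 -0.21775446] [np.float64(0.04423078200165085), np.float64(0.05479679975722427)]
0.067 [ 0.52191272 -0.2478964 ]
0.085 [ 0.53032189 -0.22115447]
```

```bash
python3 -c "
from plant import r
s=r.get_state();print(s['clock'],s['contact_force']);print(r.finish_job())"
```

```text
12.35 [0.85289085 0.06340815 0.34383837]
the job is handed in; nothing more can be done
None
```

The job is handed in at 12.35 s. The block with the bronze bushing was gripped, carried level and lowered over the post, then let go on the base plate with the bushing poked up.

- **Seating:** As the block went down, the wrist load fell from about 5 N to 3 N when the post took the bushing. It then rose to +9 N when the block seated. The final scene picture shows the block flat on the plate and the bushing standing out of it.
- **Position:** From that picture the block's centre is at about (0.532, -0.218), against the post at (0.533, -0.2205). The bushing's flange is at about (0.530, -0.221) if its top is at the expected raised height of 0.085. Taking it as still sunken would put it about 27 mm off the post.
- **Robot clear:** The arm is away from everything, with external forces under 1 N.
- **Look-alike:** I never moved at or gripped the steel-bushing block. The picture taken after the carry showed it in its original place.

**Weaker checks:**
- The final top view was blocked by the arm, so the end position rests on the scene camera alone.
- One block edge measured 44 mm instead of 54 mm there, because a far corner was blurred, so the block's y position is good to about 5 mm.
- I did not check the look-alike again after the retreat, which passed above it at a height of about 0.2 m.

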